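Load the kiln shelf from the drying shelf

ROBOT

A 7-joint arm with a two-finger parallel gripper is mounted at the origin on the work surface. World frame = base frame: x ahead of the robot, y to its left, z up, the work surface at z = 0. Lengths are in m, angles in rad, forces in N, time in s.
With the tool pointing down it reaches from about 0.4 to 0.85 m from the base axis. Payload 10.4 kg.
Tool frame: the origin (TCP) lies midway between the tips of the shut fingers; the grasp point (between the pads) lies 19 mm behind it (manip.hold_point_z is the distance from the TCP to the grasp point, in m); z points along the fingers, y is the line along which they close (so a half turn about z gives the same grasp; the last joint's range is limited). The gripper opens to 85 mm and grips with 20 to 120 N. Pads are 22 mm wide; open, the fingers measure 114 mm over their backs; the gripper's body (76 mm by 85 mm) begins 54 mm behind the grasp point. The pads swing forward as they close: fully open they stand 13 mm farther back than shut.
Start: joints at [1.079, 0.332, -0.065, 1.46, 0.022, 1.35, -0.088], TCP at [0.282, -0.558, 0.197] pointing down, gripper open.
Joint ranges: [-2.6, 2.6], [-0.5, 2.12], [-1.47, 1.34], [0.16, 2.42], [-1.27, 4.41], [0.06, 2.06], [-2.6, 2.6]. Speed limits (rad/s): [2.22, 2.22, 2.79, 2.79, 3.14, 3.14, 3.14].

INTERFACE

Orientations are given as a unit quaternion [x, y, z, w].
In Python, from workcell import manip, eyes, job gives the robot as it stands.
- The arm moves only by the shell command python3 -m crank 'ROWS' [FORCE]. ROWS is JSON, a list that holds one entry, the list of rows, each a list of 7 numbers: the finger opening in cm, from 0 to 8.54, then the shift along the world's x, y, z in cm, then the turn, a rotation vector about the world's x, y, z in degrees. In form: [[[hand, x, y, z, ax, ay, az], ...]]. A call has 1 to 20 rows; each row shifts and turns the commanded pose from where the row before left it; what a row does not reach is not made up. A row lasts 1/8 s, in which the tool goes at most 62.5 mm and 10.7 degrees, less where a joint would pass 70% of its speed; a pose out of reach is approached as far as the arm can. A call with a gripper value outside its range is refused whole. The fingers move at their own pace and stop on an object; FORCE is the grip in N (left out, the last holds). Time passes only in rows, so rows that do not move let the fingers close. It gives the time, the measured TCP pose, the force, the opening and the grip force at its end, in the units of the state.
- manip.get_obs(): the state, without advancing time (a new reading comes with each control period).
- eyes.camera(name): name is "scene" or "side" or "wrist"; returns (picture, depth): 400x640x3 uint8, red, green, blue; 400x640 float32, m along the optical axis (not along the pixel's ray), 0 where there is no reading.
- eyes.camera_params(name): a dict with "fx", "fy", "cx", "cy" (pixels), "world_from_camera" (4x4, takes a point from camera to world coordinates); the wrist camera has in their place "hand_eye" (4x4, takes a point from camera to tool coordinates, whose origin is the TCP and whose axes are the flange's). Camera axes: x right, y down, z forward; pixel columns grow to the right and rows downward; lengths in m; the calibration is good to about 2 mm. A picture is of the moment at which its call begins: read the wrist's pose just before it. camera_params takes no time and is no camera call.
- job.hand_in(): hands the job in; it is judged then, once.
The state is a dict: "clock": time; "joint_pos": joint angles; "joint_velocities": joint speeds; "tau": joint torques, N m; "position": TCP position; "ee_rot": TCP orientation; "ft_force": force on the tool from outside, world axes, zero at the start; "torque": the same for the moment, N m; "grip_width": opening from 0.0 (shut) to 1.0 (fully open); "grasp_force": force on a finger pad.
Only numpy, scipy, OpenCV 4.12 (cv2) and the standard library are available. Lean on these libraries where they do the work, as an engineer would, in place of code of your own. Each camera call takes 0.05 s, during which the arm holds its last target. There are 200 camera calls.

TASK

Load the glazed test tiles for firing. First clear the jars that stand in front of the drying shelf into the black tray, upright, leaving the tiles where they are; then draw each tile forward, flat along the table, until it is wholly out from under the drying shelf before you lift it, and lay it face up on the kiln shelf, wholly on it and lengthwise with its long side, in two rows or so with a clear gap of at least 5 mm between tiles so that they do not fuse. Leave the other things alone.

Things in the scene. Friction and masses are not known exactly. Their poses are not given: they have to be found in the camera images.
- shelf_lip (a point): Low plywood drying shelf, fixed at the far side: a board 420 mm wide (its y), 200 mm deep (its x), 12 mm thick, 40 mm above the table on a cheek at each end, open towards the robot; its top, with jars up to 90 mm high on it 110 mm or more behind the front edge, is 52 mm above the table. This point: the middle of the lower front edge of the board; x points inwards under the board, y along the edge, z up.
- kiln_shelf: Kiln shelf: a flat fireclay slab with a whitish top, 240 mm (its x) by 190 mm (its y), its top face 15 mm above the table; fixed; on the left or on the right of the robot. Origin at the centre of its underside, on the table.
- tray: Jar tray: a shallow black tray, 240 mm (its x) by 190 mm (its y) by 28 mm high, walls and floor 5 mm thick, fixed; on the opposite side from the kiln shelf. Origin at the centre of its underside, on the table.
- tile0_mid (a point): Glaze test tile: cream slab 100 mm long (its x), 56 mm wide (its y), 12 mm thick, 0.1 to 0.2 kg, chalky face with a round relief 6 mm high near the front end. It lies on the table, about half under the drying shelf, half sticking out; gaps of about 34 mm between tiles. This point: its centre, 6 mm above its underside; x points away from the relief end. Three or four tiles are there; an absent one has no pose.
- tile1_mid (a point): Glaze test tile: cream slab 100 mm long (its x), 56 mm wide (its y), 12 mm thick, 0.1 to 0.2 kg, chalky face with a round relief 6 mm high near the front end. It lies on the table, about half under the drying shelf, half sticking out; gaps of about 34 mm between tiles. This point: its centre, 6 mm above its underside; x points away from the relief end. Three or four tiles are there; an absent one has no pose.
- tile2_mid (a point): Glaze test tile: cream slab 100 mm long (its x), 56 mm wide (its y), 12 mm thick, 0.1 to 0.2 kg, chalky face with a round relief 6 mm high near the front end. It lies on the table, about half under the drying shelf, half sticking out; gaps of about 34 mm between tiles. This point: its centre, 6 mm above its underside; x points away from the relief end. Three or four tiles are there; an absent one has no pose.
- tile3_mid (a point): Glaze test tile: cream slab 100 mm long (its x), 56 mm wide (its y), 12 mm thick, 0.1 to 0.2 kg, chalky face with a round relief 6 mm high near the front end. It lies on the table, about half under the drying shelf, half sticking out; gaps of about 34 mm between tiles. This point: its centre, 6 mm above its underside; x points away from the relief end. Three or four tiles are there; an absent one has no pose.
- jar0_mid (a point): Lidded glaze jar, a white cylinder with a grey lid, 58 mm across, 70 mm high, about 0.2 to 0.3 kg, standing on the table just in front of the tiles, 30 mm or more from the next jar. This point is its centre, half-way up (35 mm above its underside); z is its axis. Two or three such jars are there; an absent one has no pose.
- jar1_mid (a point): Lidded glaze jar, a white cylinder with a grey lid, 58 mm across, 70 mm high, about 0.2 to 0.3 kg, standing on the table just in front of the tiles, 30 mm or more from the next jar. This point is its centre, half-way up (35 mm above its underside); z is its axis. Two or three such jars are there; an absent one has no pose.
- jar2_mid (a point): Lidded glaze jar, a white cylinder with a grey lid, 58 mm across, 70 mm high, about 0.2 to 0.3 kg, standing on the table just in front of the tiles, 30 mm or more from the next jar. This point is its centre, half-way up (35 mm above its underside); z is its axis. Two or three such jars are there; an absent one has no pose.
- cup: Bystander: empty clear plastic cup, 64 mm across at the rim, 75 mm high, standing on the table near the robot. Origin at its underside.
- brush: Bystander: glazing brush 190 mm long, 10 to 15 mm thick, lying on the table near the robot.
- hex_tile: Bystander: bare hexagonal tile, 92 mm across the corners, 10 mm thick, lying flat on the table at the robot's far right. Origin at its underside.
- prop0: Bystander: kiln prop, an upright round post 38 mm across and 100 mm high, right of the drying shelf. Origin at its underside.
- prop1: Bystander: a second kiln prop like the first, standing beside it. Origin at its underside.
- mug: Bystander: glass mug with a handle, 80 mm across, 100 mm high, left of the drying shelf. Origin at its underside.

How it is judged:
On the way:
1. the jars stand upright in the tray while every tile is still tucked under the drying shelf (x of jar0_mid in the frame of tray between -0.095 and 0.095 m and y of jar0_mid in the frame of tray between -0.07 and 0.07 m and z of each of jar0_mid, jar1_mid, jar2_mid in the frame of tray below 0.046 m and angle between each of jar0_mid, jar1_mid, jar2_mid's own z axis and vertical below 0.12 rad and x of jar1_mid in the frame of tray between -0.095 and 0.095 m and y of jar1_mid in the frame of tray between -0.07 and 0.07 m and x of jar2_mid in the frame of tray between -0.095 and 0.095 m and y of jar2_mid in the frame of tray between -0.07 and 0.07 m and x of each of tile0_mid, tile1_mid, tile2_mid, tile3_mid in the frame of shelf_lip above -0.03 m), for 0.3 s.
At the end, for the whole second after the job is handed in: Every tile present lies face up and flat (within 3 degrees) on the kiln shelf, wholly on it (within 2 mm), its length within 9 degrees of the kiln shelf's long side, with a gap of about 4 mm or more to every other tile; the jars stand upright within the tray (x of jar0_mid in the frame of tray between -0.095 and 0.095 m and y of jar0_mid in the frame of tray between -0.07 and 0.07 m and z of each of jar0_mid, jar1_mid, jar2_mid in the frame of tray below 0.046 m and angle between each of jar0_mid, jar1_mid, jar2_mid's own z axis and vertical below 0.12 rad and x of jar1_mid in the frame of tray between -0.095 and 0.095 m and y of jar1_mid in the frame of tray between -0.07 and 0.07 m and x of jar2_mid in the frame of tray between -0.095 and 0.095 m and y of jar2_mid in the frame of tray between -0.07 and 0.07 m and x of tile0_mid in the frame of kiln_shelf between -0.071 and 0.071 m and y of tile0_mid in the frame of kiln_shelf between -0.067 and 0.067 m and z of each of tile0_mid, tile1_mid, tile2_mid, tile3_mid in the frame of kiln_shelf below 0.024 m and angle between each of tile0_mid, tile1_mid, tile2_mid, tile3_mid's own z axis and vertical below 0.06 rad and angle between the x axis of each of tile0_mid, tile1_mid, tile2_mid, tile3_mid and the x axis of kiln_shelf, either way round below 0.15 rad and x of tile1_mid in the frame of kiln_shelf between -0.071 and 0.071 m and y of tile1_mid in the frame of kiln_shelf between -0.067 and 0.067 m and x of tile2_mid in the frame of kiln_shelf between -0.071 and 0.071 m and y of tile2_mid in the frame of kiln_shelf between -0.067 and 0.067 m and x of tile3_mid in the frame of kiln_shelf between -0.071 and 0.071 m and y of tile3_mid in the frame of kiln_shelf between -0.067 and 0.067 m and (y of tile0_mid in the frame of tile1_mid above 0.06 m or y of tile0_mid in the frame of tile1_mid below -0.06 m or x of tile0_mid in the frame of tile1_mid above 0.104 m or x of tile0_mid in the frame of tile1_mid below -0.104 m) and (y of tile0_mid in the frame of tile2_mid above 0.06 m or y of tile0_mid in the frame of tile2_mid below -0.06 m or x of tile0_mid in the frame of tile2_mid above 0.104 m or x of tile0_mid in the frame of tile2_mid below -0.104 m) and (y of tile0_mid in the frame of tile3_mid above 0.06 m or y of tile0_mid in the frame of tile3_mid below -0.06 m or x of tile0_mid in the frame of tile3_mid above 0.104 m or x of tile0_mid in the frame of tile3_mid below -0.104 m) and (y of tile1_mid in the frame of tile2_mid above 0.06 m or y of tile1_mid in the frame of tile2_mid below -0.06 m or x of tile1_mid in the frame of tile2_mid above 0.104 m or x of tile1_mid in the frame of tile2_mid below -0.104 m) and (y of tile1_mid in the frame of tile3_mid above 0.06 m or y of tile1_mid in the frame of tile3_mid below -0.06 m or x of tile1_mid in the frame of tile3_mid above 0.104 m or x of tile1_mid in the frame of tile3_mid below -0.104 m) and (y of tile2_mid in the frame of tile3_mid above 0.06 m or y of tile2_mid in the frame of tile3_mid below -0.06 m or x of tile2_mid in the frame of tile3_mid above 0.104 m or x of tile2_mid in the frame of tile3_mid below -0.104 m)); the robot touches nothing.
It fails at once if a tile is raised more than 14 mm off the table while part of it is still under the drying shelf ((x of tile0_mid in the frame of shelf_lip above -0.044 m and y of tile0_mid in the frame of shelf_lip between -0.2 and 0.2 m and height (world z) of tile0_mid between 0.02 and 0.044 m) or (x of tile1_mid in the frame of shelf_lip above -0.044 m and y of tile1_mid in the frame of shelf_lip between -0.2 and 0.2 m and height (world z) of tile1_mid between 0.02 and 0.044 m) or (x of tile2_mid in the frame of shelf_lip above -0.044 m and y of tile2_mid in the frame of shelf_lip between -0.2 and 0.2 m and height (world z) of tile2_mid between 0.02 and 0.044 m) or (x of tile3_mid in the frame of shelf_lip above -0.044 m and y of tile3_mid in the frame of shelf_lip between -0.2 and 0.2 m and height (world z) of tile3_mid between 0.02 and 0.044 m)).
It fails at once if another thing (cup, brush, hexagonal tile, kiln props, mug) is shifted by more than 30 mm (distance of any of cup, brush, hex_tile, prop0, prop1, mug from where it was at the start of the episode above 0.03 m).
Of tile0, tile1, tile2, tile3 only 3 to 4 are there at a start; the rules pass over those that are not, and their reading is None.
Of jar0, jar1, jar2 only 2 to 3 are there at a start; the rules pass over those that are not, and their reading is None.
At some moment in a run one of jar0, jar1, jar2 may be knocked a few centimetres aside while the robot is not near it.
Once in a run the grip may slacken for a moment while it holds something.
It also fails if it takes over 210 s, if anything falls off the work surface, if the arm or the gripper's body presses on something with over 40 N, if the wrist force passes 120 N, or if a joint passes its speed limit or range.

## Working session

There is one attempt and no reset: what is moved stays moved. The work goes in short steps, Python scripts to look and compute and a shell command to move; the robot and the scene stay as the last step left them, time stands still between calls to the robot, and variables do not carry over. Pictures are saved under pics/ and viewed, at most 14 in all, crops included, and the job is handed in when it is done.

```bash
mkdir -p pics; ls; cat > h.py <<'E'
import numpy as np,cv2
from workcell import manip,eyes,job
from scipy.spatial.transform import Rotation as R
def shot(n,save=None):
    o=manip.get_obs();im,d=eyes.camera(n);p=eyes.camera_params(n)
    if 'world_from_camera' in p: T=np.array(p['world_from_camera'])
    else:
        W=np.eye(4);W[:3,:3]=R.from_quat(o['ee_rot']).as_matrix();W[:3,3]=o['position'];T=W@np.array(p['hand_eye'])
    if save: cv2.imwrite('pics/'+save,im[:,:,::-1])
    return im,d,p,T
def ray(p,T,u,v,z):
    u,v=np.broadcast_arrays(np.asarray(u,float),np.asarray(v,float))
    r=np.stack([(u-p['cx'])/p['fx'],(v-p['cy'])/p['fy'],np.ones_like(u)],-1)@T[:3,:3].T
    return T[:3,3]+r*((z-T[2,3])/r[...,2])[...,None]
def cloud(d,p,T):
    v,u=np.mgrid[:d.shape[0],:d.shape[1]]
    return np.stack([(u-p['cx'])/p['fx']*d,(v-p['cy'])/p['fy']*d,d],-1)@T[:3,:3].T+T[:3,3]
E
python3 - <<'E'
from h import *
a=shot('scene','scene.png');b=shot('side','side.png')
o=manip.get_obs();print(o['clock'],o['position'],o['ee_rot'],manip.hold_point_z)
for s in (a,b): print(s[3].round(3).tolist(),s[2]['fx'])
print(eyes.camera_params('wrist'))
E
```

```text
pics
0.1 [ 0.28220301 -0.55722564  0.19640177] [ 9.72654677e-01  2.32255149e-01 -1.77098987e-04 -6.27318451e-04] 0.0187
[[0.863, 0.297, -0.408, 1.098], [0.505, -0.524, 0.686, -1.046], [-0.01, -0.798, -0.603, 0.891], [0.0, 0.0, 0.0, 1.0]] 432.268659142961
[[-0.776, -0.41, 0.479, -0.14], [-0.63, 0.5, -0.594, 0.724], [0.004, -0.763, -0.647, 0.948], [0.0, 0.0, 0.0, 1.0]] 465.37297543766164
{'fx': 349.324633889906, 'fy': 349.324633889906, 'cx': 318.3295321612414, 'cy': 196.98862121251983, 'hand_eye': array([[-1.68069717e-03, -9.54284107e-01, -2.98896334e-01,
         7.83536115e-02],
       [ 9.99998120e-01, -1.89288585e-03,  4.20402860e-04,
         4.55840413e-04],
       [-9.66960408e-04, -2.98895066e-01,  9.54285494e-01,
        -1.76984810e-01],
       [ 0.00000000e+00,  0.00000000e+00,  0.00000000e+00,
         1.00000000e+00]])}
```

View pics/scene.png

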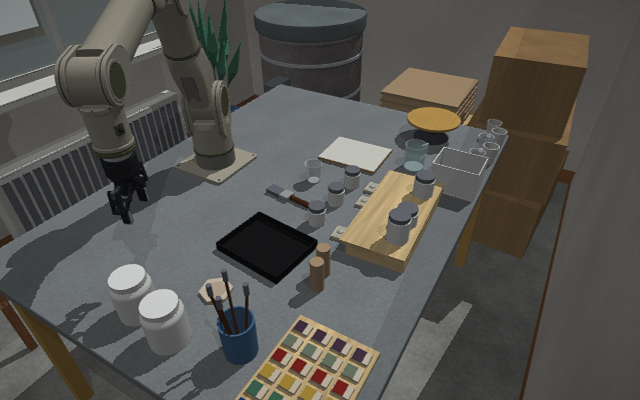

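View pics/side.png

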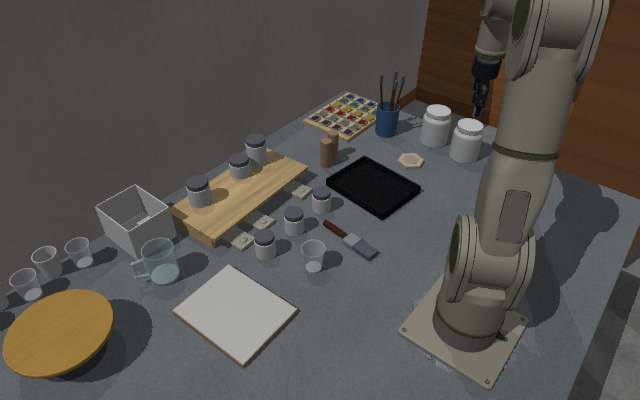

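The scene shows three jars (scene 317,212 / 336,193 / 352,177), three visible tile ends (scene 341,233 / 361,201 / 372,188), the tray on the right and the kiln shelf on the left. The cup, at side (313,255), and the brush, at side (350,240), are near the robot. Next I measure these from depth and masks.

```bash
cat > m.py <<'E'
from h import *
def big(m,amin,amax=1e9):
    c,_=cv2.findContours(m.astype(np.uint8),cv2.RETR_EXTERNAL,cv2.CHAIN_APPROX_NONE)
    return [k[:,0] for k in c if amin<cv2.contourArea(k)<amax]
def rect(pts): 
    r=cv2.minAreaRect((pts[:,:2]*1000).astype(np.float32)); return np.round(r[0],1),np.round(r[1],1),round(r[2],1)
if __name__=='__main__':
  for n in ('side','scene'):
    im,d,p,T=shot(n);X=cloud(d,p,T);x,y,z=X[...,0],X[...,1],X[...,2]
    hsv=cv2.cvtColor(im,cv2.COLOR_RGB2HSV).astype(int)
    area=(x>.25)&(x<1.0)&(abs(y)<.6)&(d>0)
    ws=area&(x<1)
    print(n)
    for k,(m,h,a) in {'kiln':(area&(hsv[...,2]>120)&(abs(z-.015)<.008)&(hsv[...,1]<60),.015,1500),
      'tray':(area&(hsv[...,2]<45)&(z<.04),.028,1200),
      'shelf':(area&(abs(z-.052)<.008)&(hsv[...,1]>60),.052,800),
      'tiles':(area&(z>.004)&(z<.03)&(hsv[...,2]>105)&(x>.5),.012,30),
      'lids':(area&(abs(z-.07)<.006)&(hsv[...,1]<60),.07,60)}.items():
        for c in big(m,a,1e5 if k!='tiles' else 900): print(k,len(c),*rect(ray(p,T,c[:,0],c[:,1],h)),c.mean(0).round())
    m=area&(z>.015)&(x<.8)
    for c in big(m,60):
        mm=np.zeros(z.shape,np.uint8);cv2.drawContours(mm,[c],-1,1,-1);q=X[(mm>0)&m]
        print('obj',q.min(0).round(3),q.max(0).round(3))
E
python3 m.py
```

```text
side
kiln 250 [451.7 316.2] [238.  187.3] 1.7 [235. 312.]
tray 201 [ 456.5 -283.8] [210.8 255.6] 83.8 [373. 186.]
shelf 359 [744.8   8.1] [207.2 423.6] 2.6 [237. 193.]
tiles 69 [665.9 360.7] [74.  38.8] 64.5 [165. 278.]
tiles 36 [872.8 464.1] [38.7 25.9] 78.4 [ 85. 263.]
tiles 25 [541.  147.6] [17.4 39.8] 87.5 [258. 253.]
tiles 49 [611.  139.1] [44.9 58.7] 1.9 [242. 240.]
tiles 78 [865.9 363.4] [ 11.5 166.5] 89.4 [121. 244.]
tiles 59 [716.8 206.1] [111.9  17.7] 3.3 [199. 236.]
tiles 29 [543.2  22.9] [17.6 49.3] 50.2 [287. 229.]
tiles 43 [617.9  49.5] [38.8 59.8] 3.7 [263. 222.]
tiles 29 [539.2 -99.7] [21.4 51. ] 39.8 [315. 208.]
tiles 40 [ 626.7 -132.2] [40.6 61.4] 7.6 [301. 191.]
tiles 180 [ 800.5 -534.9] [157.6 220.5] 89.8 [336. 122.]
lids 83 [661. 359.] [78.5 42.6] 68.0 [162. 264.]
lids 67 [917.6 530.9] [57.9 65. ] 89.7 [ 44. 255.]
lids 64 [711.1 337.6] [67.3 32.6] 65.5 [157. 249.]
lids 114 [399.2  80.3] [62.3 67.6] 58.5 [313. 249.]
lids 59 [883.4 461.6] [57.8 64.1] 70.7 [ 77. 245.]
lids 48 [532.3 126. ] [51.7 55.7] 24.1 [264. 235.]
lids 171 [828.6 339.3] [208.  111.4] 40.5 [136. 
[... 1687 characters left out ...]
 0.015] [ 0.794 -0.534  0.025]
obj [ 0.697 -0.567  0.015] [ 0.741 -0.534  0.025]
obj [ 0.75  -0.521  0.015] [ 0.794 -0.489  0.025]
obj [ 0.698 -0.521  0.015] [ 0.741 -0.489  0.024]
obj [ 0.615 -0.599  0.037] [ 0.655 -0.58   0.114]
obj [ 0.588 -0.595  0.017] [ 0.614 -0.579  0.112]
obj [ 0.335 -0.41   0.015] [ 0.696 -0.194  0.105]
obj [ 0.29  -0.153  0.015] [ 0.56  -0.032  0.075]
obj [ 0.507 -0.031  0.015] [0.564 0.03  0.075]
obj [0.365 0.048 0.015] [0.426 0.113 0.078]
obj [ 0.617 -0.213  0.015] [0.8   0.37  0.146]
obj [0.643 0.302 0.015] [0.724 0.416 0.103]
obj [0.332 0.09  0.015] [0.573 0.408 0.075]
obj [0.556 0.505 0.015] [0.766 0.6   0.094]
obj [ 0.25  -0.6    0.243] [ 0.35  -0.419  0.639]
```

```bash
python3 -m crank '[[[8.5,0,4,1,0,0,-5],[8.5,1,5,1,0,0,-6],[8.5,2,5,1,0,0,-6],[8.5,3,5,1,0,0,-6],[8.5,3,5,0,0,0,-4],[8.5,3,5,0,0,0,0],[8.5,3,5,0,0,0,0],[8.5,3,5,0,0,0,0],[8.5,2.5,4,0,0,0,0],[8.5,0,0,0,0,0,0],[8.5,0,0,0,0,0,0]]]' 60; python3 - <<'E'
from h import *
o=manip.get_obs();print(o['joint_pos'])
shot('wrist','w1.png')
E
```

```text
clock: 1.58
position: [0.487, -0.1283, 0.2369]
ee_rot: [1.0, -0.001, -0.0, 0.0]
ft_force: [0.0, 0.2, -0.2]
grip_width: 0.99
grasp_force: 0.0
[ 0.58193379  0.07006808 -0.43331967  1.69361079  0.0303327   1.385038
 -1.42973176]
```

View pics/w1.png

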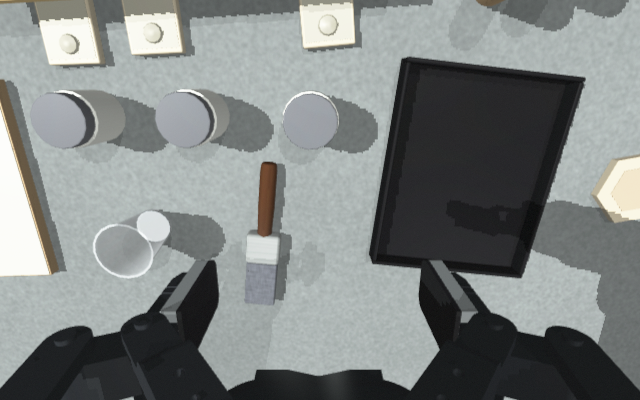

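The wrist view shows the three lids at about (310,120), (183,118) and (60,119), the whole tray at (475,165), and the tile ends along the top edge with relief centres at (68,43), (152,33) and (328,25).

```bash
cat > w.py <<'E'
from m import *
def wrist():
    im,d,p,T=shot('wrist');X=cloud(d,p,T);return im,cv2.cvtColor(im,cv2.COLOR_RGB2HSV).astype(int),d,p,T,X
def lids(p,T,X,d):
    m=(abs(X[...,2]-.071)<.007)&(d>0)&(X[...,0]>.42)
    for c in big(m,250): print('lid',*rect(ray(p,T,c[:,0],c[:,1],.070)))
if __name__=='__main__':
    im,hsv,d,p,T,X=wrist();z=X[...,2]
    lids(p,T,X,d)
    v,u=np.mgrid[:400,:640]
    for c in big((hsv[...,2]<55)&(z<.045)&(v<280)&(X[...,1]<-.15),5000): print('tray',*rect(ray(p,T,c[:,0],c[:,1],.028)))
    for c in big((hsv[...,2]>190)&(z<.03)&(v<80),300): print('tile',*rect(ray(p,T,c[:,0],c[:,1],.012)))
    g=(abs(z-.052)<.006)&(d>0);print('shelf edge',X[g][:,0].min() if g.any() else None)
    print(manip.get_obs()['position'])
E
python3 w.py
```

```text
lid [ 534.7 -120. ] [52. 53.] 44.8
lid [536.6 121.1] [52.7 56.1] 5.3
lid [537.    1.8] [54.2 51.9] 89.7
tray [ 467.1 -297.5] [194.1 236.9] 83.5
tile [613.5 135.4] [44.7 55.9] 1.8
tile [620.7  46.6] [38.6 58.4] 2.5
tile [ 628.5 -137.7] [40.8 55.8] 4.9
shelf edge 0.3724748582261418
[ 0.48683667 -0.12902358  0.23703514]
```

```bash
python3 -m crank '[[[8.5,2.4,0.5,-3,0,0,0],[8.5,2.4,0.4,-4,0,0,0],[8.5,0,0,-5,0,0,0],[8.5,0,0,-4,0,0,0],[8.5,0,0,-3,0,0,0],[8.5,0,0,-1.7,0,0,0],[8.5,0,0,0,0,0,0],[8.5,0,0,0,0,0,0],[4.5,0,0,0,0,0,0],[4.5,0,0,0,0,0,0],[4.5,0,0,0,0,0,0],[4.5,0,0,0,0,0,0],[4.5,0,0,1,0,0,0],[4.5,0,0,3,0,0,0],[4.5,0,0,4,0,0,0],[4.5,0,0,0,0,0,0]]]' 60
```

```text
clock: 3.68
position: [0.5373, -0.1188, 0.1134]
ee_rot: [1.0, -0.001, 0.003, 0.001]
ft_force: [0.2, 0.1, 0.1]
grip_width: 0.526
grasp_force: 0.0
```

```bash
python3 - <<'E'
from w import *
im,hsv,d,p,T,X=wrist();lids(p,T,X,d);cv2.imwrite('pics/w2.png',im[:,:,::-1]);print(manip.get_obs()['position'])
E
```

```text
lid [425.3  83.3] [16.3 54.1] 3.3
lid [ 535.2 -120.2] [52.5 53.4] 89.7
lid [537.2   1.5] [55.2 53.2] 89.7
lid [ 654.2 -294.2] [23.7 12.2] 31.5
[ 0.53618912 -0.11870642  0.11148414]
```

View pics/w2.png

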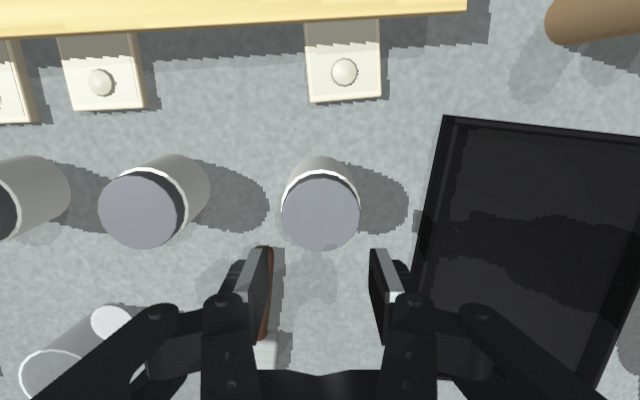

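The jar still stands in place, with its lid at (320,210), and the fingers are above it. The fingers probably close slowly, so I'll repeat the grasp and check before lifting.

```bash
python3 -m crank '[[[8.5,0,0,0,0,0,0],[8.5,0,0,0,0,0,0],[8.5,0,0,0,0,0,0],[8.5,0,-0.1,0,0,0,0],[8.5,0,0,0,0,0,0]]]' 60;  python3 -m crank '[[[8.5,0,0,-3,0,0,0],[8.5,0,0,-3,0,0,0],[8.5,0,0,-2,0,0,0],[8.5,0,0,0,0,0,0],[4.5,0,0,0,0,0,0],[4.5,0,0,0,0,0,0],[4.5,0,0,0,0,0,0],[4.5,0,0,0,0,0,0],[4.5,0,0,0,0,0,0],[4.5,0,0,0,0,0,0]]]' 60
```

```text
clock: 4.35
position: [0.5354, -0.1197, 0.11]
ee_rot: [1.0, -0.001, -0.0, 0.0]
ft_force: [0.1, 0.1, 0.4]
grip_width: 0.995
grasp_force: 0.0
clock: 5.6
position: [0.5413, -0.1209, 0.0362]
ee_rot: [1.0, -0.002, 0.006, 0.002]
ft_force: [1.0, -2.5, 32.1]
grip_width: 0.526
grasp_force: 15.1
```

```bash
python3 - <<'E'
from h import *
a=shot('side')[0][130:280,230:430];b=shot('wrist')[0][100:400,120:520]
a=cv2.resize(a,(400,300),interpolation=cv2.INTER_CUBIC)
cv2.imwrite('pics/w3.png',np.hstack([a,b])[:,:,::-1])
E
```

```text
(no output)
```

View pics/w3.png

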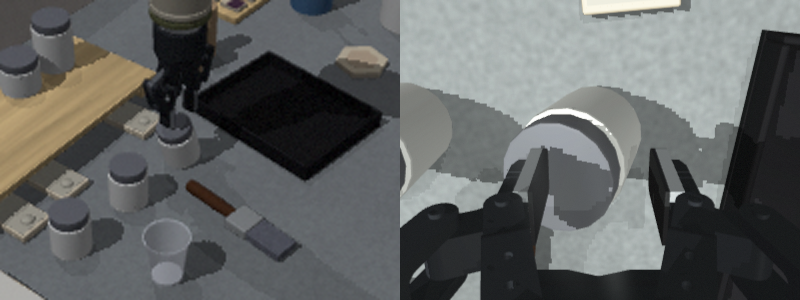

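```bash
python3 - <<'E'
from w import *
im,hsv,d,p,T,X=wrist();o=manip.get_obs();print(o['position'],o['ft_force'],o['grip_width'],o['joint_pos'])
t=R.from_quat(o['ee_rot']).as_matrix();L=(X-o['position'])@t
m=(hsv[...,2]<70)&(d>0)&(d<.3)
for s in (-1,1):
    q=m&(L[...,1]*s>.005)&(L[...,1]*s<.06)&(abs(L[...,0])<.03)
    P=L[q];print(s,len(P),np.percentile(P,[1,50,99],axis=0).round(3).tolist(), np.percentile(X[q][:,2],1))
for (u,v) in [(680,210),(560,280),(560,250),(600,250),(590,290),(530,240),(660,250),(690,260)]:
    u-=280;print((u,v),X[v,u].round(3),L[v,u].round(3))
shot('wrist','w4.png')
E
```

```text
[ 0.54124407 -0.120911    0.03617789] [ 0.81434966 -1.95165332 33.16701202] 0.5244848286185304 [ 0.50899315  0.35341828 -0.43554742  1.81945634  0.17742097  0.99410664
 -1.57242553]
-1 17612 [[-0.008, -0.059, -0.122], [0.013, -0.039, -0.1], [0.02, -0.006, -0.046]] 0.08235681523283318
1 17835 [[-0.008, 0.006, -0.121], [0.013, 0.039, -0.1], [0.019, 0.059, -0.046]] 0.0820561729448012
(400, 210) [ 0.544 -0.174 -0.   ] [0.003 0.052 0.036]
(280, 280) [ 0.537 -0.103  0.074] [-0.004 -0.018 -0.038]
(280, 250) [ 0.551 -0.104  0.074] [ 0.011 -0.017 -0.038]
(320, 250) [ 0.553 -0.121  0.078] [ 0.013  0.    -0.042]
(310, 290) [ 0.534 -0.117  0.079] [-0.007 -0.004 -0.043]
(250, 240) [ 0.554 -0.09   0.069] [ 0.013 -0.031 -0.033]
(380, 250) [ 0.553 -0.147  0.079] [ 0.013  0.026 -0.042]
(410, 260) [ 0.508 -0.183 -0.   ] [-0.033  0.062  0.036]
```

View pics/w4.png

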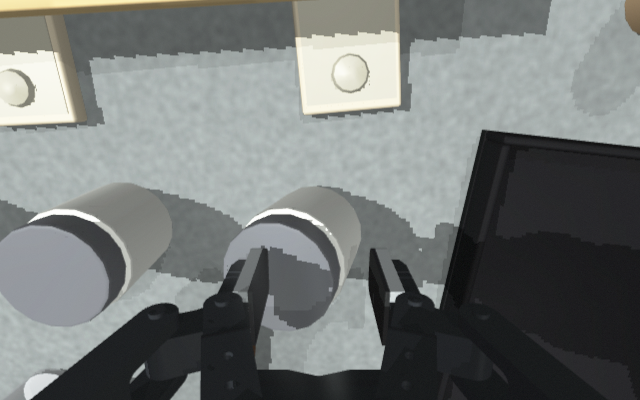

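The depth image shows the fingertips about 38 mm behind the reported TCP. They are pressing on the lid, at (275,280) in the picture. I'll back off and look again.

```bash
python3 -m crank '[[[5,0,0,1,0,0,0],[8.5,-1,0,3,0,0,0],[8.5,-2,0,4,0,0,0],[8.5,-2,0,5,0,0,0],[8.5,0,0,0,0,0,0],[8.5,0,0,0,0,0,0]]]' 60; python3 - <<'E'
from w import *
im,hsv,d,p,T,X=wrist();o=manip.get_obs()
lids(p,T,X,d);L=(X-o['position'])@R.from_quat(o['ee_rot']).as_matrix()
q=(d>0)&(d<.25)&(abs(L[...,0])<.03)&(abs(L[...,1])<.075)
P=L[q];print(np.percentile(P[:,2],[90,95,99,99.8]).round(3))
k=P[P[:,2]>np.percentile(P[:,2],97)];print(k.min(0).round(3),k.max(0).round(3),o['position'])
E
```

```text
clock: 6.55
position: [0.4853, -0.1196, 0.1602]
ee_rot: [1.0, -0.001, 0.0, 0.0]
ft_force: [0.0, 0.0, -0.2]
grip_width: 0.998
grasp_force: 0.0
lid [424.4  83.1] [51.5 14.2] 89.7
lid [ 534.2 -120.3] [52.3 52.9] 89.8
lid [532.5 106.7] [28.6 53.7] 74.6
lid [536.6   1.7] [54.9 51.9] 89.8
[-0.073 -0.063 -0.053 -0.049]
[-0.01  -0.056 -0.059] [ 0.014  0.055 -0.047] [ 0.48500392 -0.11948583  0.15946114]
```

```bash
python3 -m crank '[[[8.5,3,0,-2,0,0,0],[8.5,2,0,-4,0,0,0],[8.5,0,0,-4,0,0,0],[8.5,0,0,-4,0,0,0],[8.5,0,0,-3,0,0,0],[8.5,0,0,-0.8,0,0,0],[8.5,0,0,0,0,0,0],[4.5,0,0,0,0,0,0],[4.5,0,0,0,0,0,0],[4.5,0,0,0,0,0,0],[4.5,0,0,0,0,0,0]]]' 60
```

```text
clock: 7.98
position: [0.5365, -0.1198, -0.0163]
ee_rot: [1.0, -0.001, 0.001, 0.0]
ft_force: [-1.3, 0.7, 6.7]
grip_width: 0.659
grasp_force: 63.5
```

```bash
python3 -m crank '[[[4.5,0,0,3,0,0,0],[4.5,0,0,4,0,0,0],[4.5,0,-3,3,0,0,0],[4.5,0,-5,0,0,0,0],[4.5,0,-5,0,0,0,0],[4.5,0.2,-4,0,0,0,0],[4.5,0.1,-1.6,-2,0,0,0],[4.5,0,0,-3,0,0,0],[4.5,0,0,-2,0,0,0],[4.5,0,0,0,0,0,0]]]' 60
```

```text
clock: 9.22
position: [0.5374, -0.304, 0.0103]
ee_rot: [1.0, -0.001, -0.001, -0.001]
ft_force: [0.8, -0.2, -1.0]
grip_width: 0.664
grasp_force: 65.1
```

```bash
python3 -m crank '[[[4.5,0,0,-1.5,0,0,0],[4.5,0,0,-0.7,0,0,0],[4.5,0,0,0,0,0,0],[4.5,0,0,0,0,0,0]]]' 60
```

```text
clock: 9.72
position: [0.5387, -0.3057, -0.0094]
ee_rot: [1.0, -0.001, 0.0, 0.0]
ft_force: [-1.0, -0.1, -2.3]
grip_width: 0.666
grasp_force: 65.1
```

```bash
python3 -m crank '[[[4.5,0,0,-0.4,0,0,0],[4.5,0,0,0,0,0,0],[8.5,0,0,0,0,0,0],[8.5,0,0,0,0,0,0],[8.5,0,0,0,0,0,0],[8.5,0,0,3,0,0,0],[8.5,0,0,5,0,0,0],[8.5,0,1,5,0,0,0],[8.5,0,5,2,0,0,0],[8.5,-1,5,2,0,0,0],[8.5,-1,5,0,0,0,0],[8.5,-1,5,0,0,0,0],[8.5,-1,5,0,0,0,0],[8.5,-1,4.7,0,0,0,0],[8.5,0,0,0,0,0,0],[8.5,0,0,0,0,0,0]]]' 60; python3 w.py
```

```text
clock: 11.72
position: [0.4885, 0.0007, 0.1561]
ee_rot: [1.0, -0.001, 0.0, 0.0]
ft_force: [-0.1, -1.4, 0.7]
grip_width: 0.996
grasp_force: 0.0
lid [536.3 122.2] [52.5 54.9] 26.0
lid [536.5   3.3] [52.3 52.3] 89.7
tray [ 489.8 -247.3] [137.4 208.8] 89.7
tile [613.2 135.2] [43.6 54.1] 1.7
tile [ 622.7 -137.9] [29.  54.8] 4.6
tile [619.2  45.2] [35.3 54.2] 2.4
shelf edge 0.3722335475420555
[4.88589977e-01 1.99302512e-04 1.56069156e-01]
```

```bash
python3 -m crank '[[[8.5,2.8,0.2,-2,0,0,0],[8.5,2,0,-4,0,0,0],[8.5,0,0,-4,0,0,0],[8.5,0,0,-4,0,0,0],[8.5,0,0,-3,0,0,0],[8.5,0,0,-0.3,0,0,0],[8.5,0,0,0,0,0,0],[4.5,0,0,0,0,0,0],[4.5,0,0,0,0,0,0],[4.5,0,0,0,0,0,0],[4.5,0,0,0,0,0,0]]]' 60
```

```text
clock: 13.15
position: [0.5375, 0.0032, -0.0153]
ee_rot: [1.0, -0.001, 0.001, 0.0]
ft_force: [-1.4, -0.6, 6.6]
grip_width: 0.662
grasp_force: 62.7
```

```bash
python3 -m crank '[[[4.5,0,0,3,0,0,0],[4.5,0,0,4,0,0,0],[4.5,0,0,4,0,0,0],[4.5,-1,-5,2,0,0,0],[4.5,-1,-5,0,0,0,0],[4.5,-1,-5,0,0,0,0],[4.5,-1,-5,0,0,0,0],[4.5,-1,-5,0,0,0,0],[4.5,-2,-4.9,0,0,0,0],[4.5,0,0,-2,0,0,0],[4.5,0,0,-4,0,0,0],[4.5,0,0,-4,0,0,0],[4.5,0,0,-2,0,0,0],[4.5,0,0,0,0,0,0],[4.5,0,0,0,0,0,0]]]' 60
```

```text
clock: 15.02
position: [0.467, -0.2958, -0.0057]
ee_rot: [1.0, -0.001, 0.001, 0.0]
ft_force: [-0.2, 0.3, -2.5]
grip_width: 0.667
grasp_force: 64.6
```

Lower the last bit, release, and go to look at the third jar.

```bash
python3 -m crank '[[[4.5,0,0,-0.6,0,0,0],[4.5,0,0,0,0,0,0],[8.5,0,0,0,0,0,0],[8.5,0,0,0,0,0,0],[8.5,0,0,0,0,0,0],[8.5,0,0,3,0,0,0],[8.5,0,0,5,0,0,0],[8.5,0,1,6,0,0,0],[8.5,0.3,6,3,0,0,0],[8.5,0.3,6,2,0,0,0],[8.5,0.3,6,0,0,0,0],[8.5,0.3,6,0,0,0,0],[8.5,0.3,6,0,0,0,0],[8.5,0.3,6,0,0,0,0],[8.5,0.2,4.8,0,0,0,0],[8.5,0,0,0,0,0,0],[8.5,0,0,0,0,0,0]]]' 60; python3 w.py
```

```text
clock: 17.15
position: [0.4861, 0.1169, 0.1746]
ee_rot: [1.0, -0.001, -0.0, 0.0]
ft_force: [-0.3, -0.4, -0.2]
grip_width: 0.996
grasp_force: 0.0
lid [535.9 123.6] [52.6 52.3] 89.8
tile [610.1 135.4] [36.4 53.7] 1.8
shelf edge 0.37213012370426235
[0.48627712 0.11622305 0.1746023 ]
```

```bash
python3 -m crank '[[[8.5,3,0.7,-3,0,0,0],[8.5,2,0,-4,0,0,0],[8.5,0,0,-4,0,0,0],[8.5,0,0,-4,0,0,0],[8.5,0,0,-3,0,0,0],[8.5,0,0,-1,0,0,0],[8.5,0,0,0,0,0,0],[4.5,0,0,0,0,0,0],[4.5,0,0,0,0,0,0],[4.5,0,0,0,0,0,0],[4.5,0,0,0,0,0,0]]]' 60
```

```text
clock: 18.58
position: [0.5373, 0.1245, -0.0136]
ee_rot: [1.0, -0.001, 0.001, 0.0]
ft_force: [-2.3, -1.1, 6.5]
grip_width: 0.662
grasp_force: 63.0
```

```bash
python3 -m crank '[[[4.5,0,0,3,0,0,0],[4.5,0,0,4,0,0,0],[4.5,0,0,5,0,0,0],[4.5,0,-4,3,0,0,0],[4.5,-1,-6,0,0,0,0],[4.5,-2,-6,0,0,0,0],[4.5,-2,-6,0,0,0,0],[4.5,-2,-6,0,0,0,0],[4.5,-2,-6,0,0,0,0],[4.5,-3,-5,0,0,0,0],[4.5,-2,-2,0,0,0,0],[4.5,0,0,0,0,0,0],[4.5,0,0,0,0,0,0]]]' 60; python3 - <<'E'
from w import *
im,hsv,d,p,T,X=wrist();m=(abs(X[...,2]-.075)<.008)&(d>0)
for c in big(m,150):print('lid',*rect(ray(p,T,c[:,0],c[:,1],.075)))
cv2.imwrite('pics/w5.png',im[:,:,::-1])
E
```

```text
clock: 20.2
position: [0.3977, -0.2819, 0.1352]
ee_rot: [1.0, -0.001, 0.0, 0.0]
ft_force: [0.3, 1.2, -2.1]
grip_width: 0.659
grasp_force: 64.6
lid [ 466.2 -296.1] [52.7 52. ] 89.8
lid [ 517.8 -305.4] [49.6 17.7] 89.8
```

View pics/w5.png

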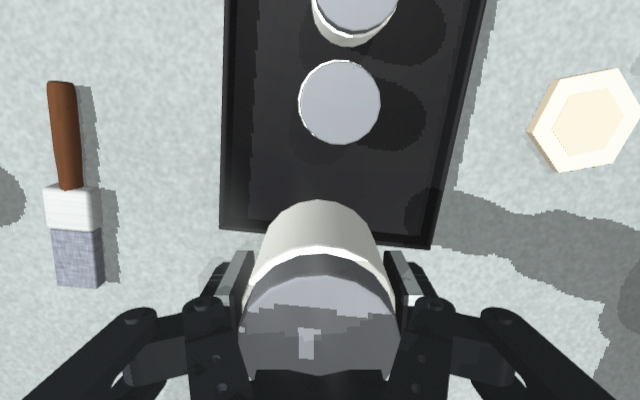

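The third jar is in the fingers. The two placed jars stand in the tray at (340,100) and (355,10).

```bash
python3 -m crank '[[[4.5,-0.3,-0.7,-2,0,0,0],[4.5,0,0,-4,0,0,0],[4.5,0,0,-4,0,0,0],[4.5,0,0,-2.5,0,0,0],[4.5,0,0,-1.5,0,0,0],[4.5,0,0,-0.5,0,0,0],[4.5,0,0,0,0,0,0],[4.5,0,0,0,0,0,0]]]' 60
```

```text
clock: 21.25
position: [0.3947, -0.2889, -0.0086]
ee_rot: [1.0, -0.001, -0.0, 0.0]
ft_force: [-6.0, 6.4, 13.5]
grip_width: 0.663
grasp_force: 66.0
```

```bash
python3 -m crank '[[[8.5,0,0,0,0,0,0],[8.5,0,0,0,0,0,0],[8.5,0,0,0,0,0,0],[8.5,0,0,3,0,0,0],[8.5,0,0,5,0,0,0],[8.5,0,0,5,0,0,0],[8.5,2,3,5,0,0,0],[8.5,3,4,0,0,0,0],[8.5,3,4,0,0,0,0],[8.5,3,4,0,0,0,0],[8.5,1.5,0.2,0,0,0,0],[8.5,0,0,0,0,0,0],[8.5,0,0,0,0,0,0]]]' 60; cat > t.py <<'E'
from w import *
im,hsv,d,p,T,X=wrist();z=X[...,2];v,u=np.mgrid[:400,:640]
for c in big((hsv[...,2]>180)&(hsv[...,1]<60)&(z>.006)&(z<.03)&(v<230)&(X[...,1]<.2),300):
    q=ray(p,T,c[:,0],c[:,1],.012);print('tile',*rect(q))
g=(abs(z-.052)<.006)&(d>0)&(X[...,0]>.58)
for y in (-.15,-.1,-.05,0,.05,.1,.15):
    k=X[g&(abs(X[...,1]-y)<.01)]
    if len(k): print('edge',y,np.percentile(k[:,0],1).round(4))
for c in big((abs(z-.075)<.008)&(d>0)&(X[...,1]<-.2),150):print('lid',*rect(ray(p,T,c[:,0],c[:,1],.075)))
print(manip.get_obs()['position'])
E
python3 t.py; python3 -c "
from m import *
im,d,p,T=shot('side');X=cloud(d,p,T);m=(abs(X[...,2]-.075)<.008)&(d>0)&(X[...,1]<-.15)&(X[...,1]>-.45)&(X[...,0]<.6)
for c in big(m,60):print('side lid',*rect(ray(p,T,c[:,0],c[:,1],.075)))"
```

```text
clock: 22.88
position: [0.5183, -0.139, 0.1695]
ee_rot: [1.0, -0.002, -0.0, 0.0]
ft_force: [-0.2, -0.4, 0.1]
grip_width: 0.997
grasp_force: 0.0
tile [ 545.9 -285.9] [17.1 39.5] 65.2
tile [613.7 130.9] [44.7 47. ] 1.7
tile [620.6  44.7] [38.6 54.5] 2.6
tile [ 628.4 -137.9] [40.8 55.1] 4.9
edge -0.15 0.6581
edge -0.1 0.6559
edge -0.05 0.6535
edge 0 0.6512
edge 0.05 0.6489
edge 0.1 0.6466
lid [ 410.7 -297.9] [47.1 16.4] 39.8
lid [ 468.1 -293.5] [56.2 54. ] 89.7
lid [ 537.3 -303.3] [56.4 53.2] 89.7
lid [ 649.2 -301.1] [27.6  7.6] 72.0
[ 0.51833039 -0.13900777  0.16967369]
side lid [ 389.5 -282.5] [51.5 57.7] 3.5
side lid [ 461.9 -288.3] [50.  62.9] 33.3
side lid [ 532.4 -298.7] [49.6 54.9] 39.4
```

```bash
python3 -m crank '[[[8.5,4,0.1,0,0,0,2],[8.5,4,0,-2,0,0,3],[8.5,3.2,0,-3,0,0,0],[8.5,0,0,-4,0,0,0],[8.5,0,0,-4,0,0,0],[8.5,0,0,-3,0,0,0],[8.5,0,0,-2,0,0,0],[8.5,0,0,-1,0,0,0],[8.5,0,0,-0.9,0,0,0],[8.5,0,0,0,0,0,0],[8.5,0,0,0,0,0,0]]]' 60; python3 -c "
from h import *
im=shot('wrist')[0];cv2.imwrite('pics/w6.png',im[:,:,::-1])"
```

```text
clock: 24.35
position: [0.6317, -0.1367, -0.0284]
ee_rot: [0.999, 0.042, 0.001, 0.0]
ft_force: [-0.1, -0.2, 0.2]
grip_width: 0.996
grasp_force: 0.0
```

View pics/w6.png

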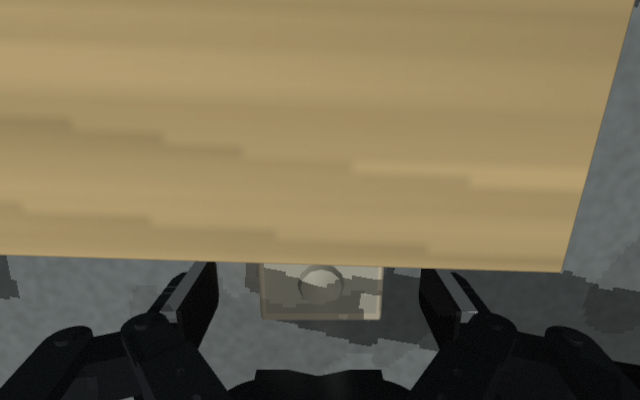

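The tile's front end is centred between the fingers at (321,290), and nothing touches. I'll lower 8 mm more and close.

```bash
python3 -m crank '[[[8.5,0,0,-0.5,0,0,0],[8.5,0,0,-0.3,0,0,0],[8.5,0,0,0,0,0,0],[4.5,0,0,0,0,0,0],[4.5,0,0,0,0,0,0],[4.5,0,0,0,0,0,0],[4.5,0,0,0,0,0,0]]]' 50
```

```text
clock: 25.28
position: [0.6315, -0.1368, -0.0368]
ee_rot: [0.999, 0.042, 0.0, 0.0]
ft_force: [-1.6, -0.6, 4.7]
grip_width: 0.641
grasp_force: 53.7
```

```bash
python3 -m crank '[[[4.5,-1,0,0,0,0,0],[4.5,-1.5,-0.1,0,0,0,0],[4.5,-1.5,-0.1,0,0,0,0],[4.5,-1.5,-0.1,0,0,0,0],[4.5,-1.2,0,0,0,0,0],[4.5,0,0,0,0,0,0],[4.5,0,0,0,0,0,0]]]' 50; python3 t.py; python3 -c "
from h import *
im=shot('wrist')[0];cv2.imwrite('pics/w7.png',im[:,:,::-1])"
```

```text
clock: 26.15
position: [0.5626, -0.1399, -0.0368]
ee_rot: [0.999, 0.042, -0.001, 0.0]
ft_force: [-5.7, 0.0, 12.8]
grip_width: 0.635
grasp_force: 54.7
tile [ 612.8 -135.6] [50.8 54.2] 4.3
edge -0.15 0.6577
edge -0.1 0.6553
edge -0.05 0.6535
lid [ 581.  -200.7] [19.7  2.4] 54.1
[ 0.56259697 -0.13989144 -0.03685724]
```

View pics/w7.png

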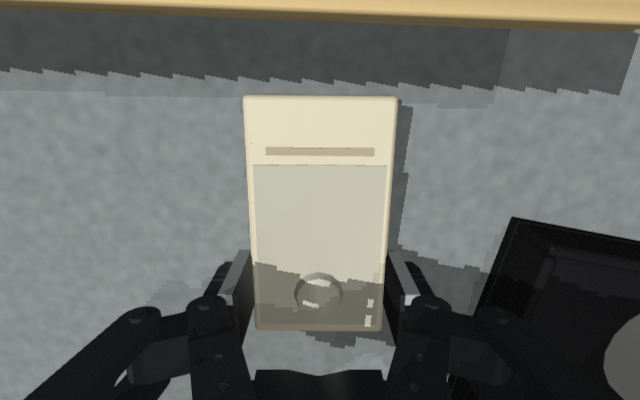

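The tile is fully out: its back edge is at row 96, well in front of the board edge at row 20, and its centre is 25.6 mm ahead of the TCP. I'll lift it and carry it to the kiln shelf.

```bash
python3 -m crank '[[[4.5,0,0,0,0,0,0],[4.5,0,0,1,0,0,0],[4.5,0,0,3,0,0,0],[4.5,0,0,5,0,0,0],[4.5,-1,3,5,0,0,0],[4.5,-1,5,2,0,0,-3],[4.5,-1,5,0,0,0,0],[4.5,-1,5,0,0,0,0],[4.5,-1,5,0,0,0,0],[4.5,-1,5,0,0,0,0],[4.5,-1,5,0,0,0,0],[4.5,-1,5,0,0,0,0],[4.5,-1,4,0,0,0,0],[4.5,0,2,0,0,0,0],[4.5,0,0,0,0,0,0],[4.5,0,0,0,0,0,0]]]' 80; cat > k.py <<'E'
from w import *
im,hsv,d,p,T,X=wrist();z=X[...,2]
cv2.imwrite('pics/k%d.png'%(manip.get_obs()['clock']*10),im[:,:,::-1])
m=(abs(z-.015)<.005)&(d>0)&(X[...,1]>.15)
q=X[m];print('kiln pts',len(q),q.min(0).round(3),q.max(0).round(3))
# straight edges: right (y min) as fn of x ; far (x max) as fn of y
f=lambda a,b,lo,hi,s:[(t,round(float(np.percentile(q[abs(q[:,a]-t)<.004][:,b],1 if s<0 else 99)),4)) for t in np.arange(lo,hi,.03) if (abs(q[:,a]-t)<.004).sum()>30]
print('ymin(x)',f(0,1,.36,.58,-1));print('ymax(x)',f(0,1,.36,.58,1));print('xmax(y)',f(1,0,.23,.41,1));print('xmin(y)',f(1,0,.23,.41,-1))
o=manip.get_obs();print(o['position'],o['ee_rot'].round(4))
E
python3 k.py
```

```text
clock: 28.25
position: [0.4741, 0.299, 0.1224]
ee_rot: [1.0, 0.016, -0.0, 0.001]
ft_force: [0.4, -0.5, -1.5]
grip_width: 0.629
grasp_force: 84.7
kiln pts 22843 [0.334 0.15  0.01 ] [0.618 0.414 0.018]
ymin(x) [(np.float64(0.39), 0.3887), (np.float64(0.42000000000000004), 0.22), (np.float64(0.45000000000000007), 0.2212), (np.float64(0.4800000000000001), 0.2219), (np.float64(0.5100000000000001), 0.2229), (np.float64(0.5400000000000001), 0.2239), (np.float64(0.5700000000000002), 0.226)]
ymax(x) [(np.float64(0.39), 0.4082), (np.float64(0.42000000000000004), 0.4085), (np.float64(0.45000000000000007), 0.4093), (np.float64(0.4800000000000001), 0.4103), (np.float64(0.5100000000000001), 0.4108), (np.float64(0.5400000000000001), 0.4118), (np.float64(0.5700000000000002), 0.41)]
xmax(y) [(np.float64(0.23), 0.5746), (np.float64(0.26), 0.5745), (np.float64(0.29000000000000004), 0.5737), (np.float64(0.32), 0.5727), (np.float64(0.35), 0.5718), (np.float64(0.38), 0.5701)]
xmin(y) [(np.float64(0.23), 0.3417), (np.float64(0.26), 0.5497), (np.float64(0.29000000000000004), 0.5487), (np.float64(0.32), 0.5479), (np.float64(0.35), 0.5477), (np.float64(0.38), 0.402)]
[0.47433061 0.29876678 0.12249123] [ 9.999e-01  1.550e-02 -2.000e-04  6.000e-04]
```

```bash
ls pics/k*
```

```text
pics/k283.png
```

```bash
python3 -m crank '[[[4.5,0.5,3.5,-1,0,0,0],[4.5,0.5,3.4,-3,0,0,0],[4.5,0,0,-4,0,0,0],[4.5,0,0,-3,0,0,0],[4.5,0,0,-1.5,0,0,0],[4.5,0,0,-1,0,0,0],[4.5,0,0,-0.4,0,0,0],[4.5,0,0,0,0,0,0],[4.5,0,0,0,0,0,0]]]' 80
```

```text
clock: 29.42
position: [0.4845, 0.3696, -0.0154]
ee_rot: [1.0, 0.016, 0.001, -0.0]
ft_force: [-0.1, -0.5, -1.8]
grip_width: 0.633
grasp_force: 84.7
```

```bash
python3 -m crank '[[[4.5,0,0,-0.4,0,0,0],[4.5,0,0,-0.3,0,0,0],[4.5,0,0,0,0,0,0],[4.5,0,0,0,0,0,0]]]' 80
```

```text
clock: 29.92
position: [0.4842, 0.3693, -0.0225]
ee_rot: [1.0, 0.016, 0.0, 0.0]
ft_force: [-2.6, -3.3, 8.6]
grip_width: 0.63
grasp_force: 85.8
```

```bash
python3 -m crank '[[[8.5,0,0,0,0,0,0],[8.5,0,0,0,0,0,0],[8.5,0,0,0,0,0,0],[8.5,0,0,2,0,0,0],[8.5,0,-1,5,0,0,0],[8.5,-1,-2,6,0,0,0],[8.5,-1,-2,6,0,0,0],[8.5,0,0,0,0,0,0]]]' 60; cat > kt.py <<'E'
from w import *
im,hsv,d,p,T,X=wrist();z=X[...,2]
m=(z>.0225)&(z<.04)&(d>0)&(X[...,1]>.2)&(X[...,1]<.42)&(X[...,0]>.33)&(X[...,0]<.58)
c=np.array([453,315.3]);a=np.radians(1.75);M=np.array([[np.cos(a),np.sin(a)],[-np.sin(a),np.cos(a)]])
for k in big(m,400):
    r=rect(ray(p,T,k[:,0],k[:,1],.027));print('placed',*r,'kiln frame',(M@(r[0]-c)).round(1))
cv2.imwrite('pics/kt%d.png'%(manip.get_obs()['clock']*10),im[:,:,::-1])
E
python3 kt.py
```

```text
clock: 30.92
position: [0.4663, 0.3211, 0.1702]
ee_rot: [1.0, 0.016, 0.004, -0.002]
ft_force: [0.1, 0.9, -1.7]
grip_width: 0.996
grasp_force: 0.0
placed [511.5 369.5] [98.8 55.5] 1.2 kiln frame [60.1 52.4]
```

```bash
python3 -m crank '[[[8.5,0.6,-4,0,0,0,0.8],[8.5,0.6,-5,0,0,0,0],[8.5,0.7,-5,0,0,0,0],[8.5,0.7,-5,0,0,0,0],[8.5,0.7,-5,0,0,0,0],[8.5,1.1,-3.5,0,0,0,0],[8.5,1,0,0,0,0,0],[8.5,0,0,0,0,0,0],[8.5,0,0,0,0,0,0]]]' 60; python3 t.py
```

```text
clock: 32.1
position: [0.5181, 0.0469, 0.1637]
ee_rot: [1.0, 0.024, -0.0, -0.0]
ft_force: [-0.3, 0.2, -0.6]
grip_width: 0.996
grasp_force: 0.0
tile [619.8  45.4] [35.2 54.1] 2.7
tile [612.9 135.4] [42.7 53.8] 1.6
edge -0.15 0.6581
edge -0.1 0.6557
edge -0.05 0.6534
edge 0 0.651
edge 0.05 0.6486
edge 0.1 0.6462
edge 0.15 0.6438
[0.51810779 0.04672663 0.16381477]
```

```bash
python3 -m crank '[[[8.5,4,-0.1,0,0,0,0],[8.5,4,0,-2,0,0,0],[8.5,2.6,0,-3,0,0,0],[8.5,0,0,-4,0,0,0],[8.5,0,0,-4,0,0,0],[8.5,0,0,-3,0,0,0],[8.5,0,0,-2,0,0,0],[8.5,0,0,-1.3,0,0,0],[8.5,0,0,-0.7,0,0,0],[8.5,0,0,0,0,0,0],[4.5,0,0,0,0,0,0],[4.5,0,0,0,0,0,0],[4.5,0,0,0,0,0,0],[4.5,0,0,0,0,0,0]]]' 50; python3 -c "
from h import *
im=shot('wrist')[0];cv2.imwrite('pics/w8.png',im[:,:,::-1])"
```

```text
clock: 33.9
position: [0.6253, 0.0443, -0.035]
ee_rot: [1.0, 0.023, 0.001, 0.0]
ft_force: [-1.5, 0.9, 5.7]
grip_width: 0.64
grasp_force: 53.3
```

View pics/w8.png

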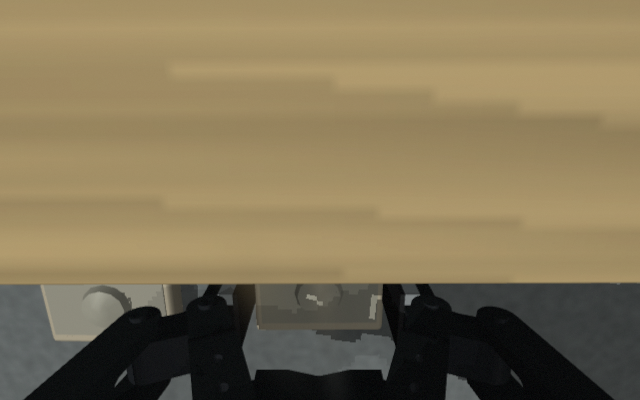

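The tile's front is between the pads at (320,305), and the neighbour at (105,310) is undisturbed. Now I draw it out.

```bash
python3 -m crank '[[[4.5,-1,0,0,0,0,0],[4.5,-1.5,-0.1,0,0,0,0],[4.5,-1.5,-0.1,0,0,0,0],[4.5,-1.5,-0.1,0,0,0,0],[4.5,-1.3,0,0,0,0,0],[4.5,0,0,0,0,0,0],[4.5,0,0,0,0,0,0]]]' 60; python3 t.py
```

```text
clock: 34.83
position: [0.5561, 0.0412, -0.0349]
ee_rot: [1.0, 0.023, 0.0, 0.0]
ft_force: [-5.1, -0.4, 14.3]
grip_width: 0.635
grasp_force: 65.3
tile [605.4  44.4] [50.7 54.1] 2.8
tile [612.8 135.2] [43.6 53.7] 1.8
edge 0 0.6503
edge 0.05 0.6479
edge 0.1 0.6455
[ 0.55608102  0.04125981 -0.03494578]
```

```bash
python3 -m crank '[[[4.5,0,0,0,0,0,0],[4.5,0,0,1,0,0,0],[4.5,0,0,3,0,0,0],[4.5,-1,2,5,0,0,0],[4.5,-1.2,4.3,4,0,0,-0.9],[4.5,-1.2,5,0,0,0,0],[4.5,-1.2,5,0,0,0,0],[4.5,-1.2,4,0,0,0,0],[4.5,-1,2,-1,0,0,0],[4.5,0,0,-3,0,0,0],[4.5,0,0,-4,0,0,0],[4.5,0,0,-2,0,0,0],[4.5,0,0,-0.8,0,0,0],[4.5,0,0,0,0,0,0],[4.5,0,0,0,0,0,0]]]' 80
```

```text
clock: 36.75
position: [0.4894, 0.2647, -0.0129]
ee_rot: [1.0, 0.015, 0.001, -0.0]
ft_force: [-0.5, 0.0, -0.5]
grip_width: 0.632
grasp_force: 84.8
```

```bash
python3 -m crank '[[[4.5,-0.1,0,-0.4,0,0,0],[4.5,0,0,-0.35,0,0,0],[4.5,0,0,0,0,0,0],[4.5,0,0,0,0,0,0]]]' 80
```

```text
clock: 37.25
position: [0.4878, 0.2643, -0.0207]
ee_rot: [1.0, 0.015, 0.0, 0.0]
ft_force: [-4.0, -3.0, 9.7]
grip_width: 0.628
grasp_force: 86.1
```

```bash
python3 -m crank '[[[8.5,0,0,0,0,0,0],[8.5,0,0,0,0,0,0],[8.5,0,0,0,0,0,0],[8.5,0,0,2,0,0,0],[8.5,0,0,5,0,0,0],[8.5,-1,0,6,0,0,0],[8.5,-1,1,6,0,0,0],[8.5,0,0,0,0,0,0],[8.5,0,0,0,0,0,0]]]' 60; python3 kt.py; python3 -m crank '[[[8.5,1,-3,0,0,0,0],[8.5,1,-5,0,0,0,0],[8.5,1,-5,0,0,0,0],[8.5,1,-1,0,0,0,0],[8.5,0.5,0,0,0,0,0],[8.5,0,0,0,0,0,0],[8.5,0,0,0,0,0,0]]]' 60; python3 t.py
```

```text
clock: 38.38
position: [0.4676, 0.2741, 0.1691]
ee_rot: [1.0, 0.015, 0.0, 0.0]
ft_force: [0.1, 0.1, -0.3]
grip_width: 0.993
grasp_force: 0.0
placed [514.3 265.5] [98.4 55.5] 2.1 kiln frame [ 59.8 -51.6]
placed [511.7 368.9] [99.  55.8] 1.2 kiln frame [60.3 51.8]
clock: 39.3
position: [0.512, 0.1359, 0.1682]
ee_rot: [1.0, 0.017, -0.0, -0.0]
ft_force: [0.5, 0.2, 0.1]
grip_width: 0.992
grasp_force: 0.0
tile [612.6 135.5] [41.6 53.8] 1.8
edge -0.1 0.6554
edge -0.05 0.6532
edge 0 0.6509
edge 0.05 0.6484
edge 0.1 0.646
edge 0.15 0.6435
[0.51206751 0.13562794 0.16831743]
```

```bash
python3 -m crank '[[[8.5,4,0,0,0,0,0],[8.5,4,0,-2,0,0,0],[8.5,2.2,0,-3,0,0,0],[8.5,0,0,-4,0,0,0],[8.5,0,0,-4,0,0,0],[8.5,0,0,-3,0,0,0],[8.5,0,0,-2.3,0,0,0],[8.5,0,0,-1.3,0,0,0],[8.5,0,0,-0.8,0,0,0],[8.5,0,0,0,0,0,0],[4.5,0,0,0,0,0,0],[4.5,0,0,0,0,0,0],[4.5,0,0,0,0,0,0],[4.5,0,0,0,0,0,0]]]' 50
```

```text
clock: 41.1
position: [0.6154, 0.1345, -0.0344]
ee_rot: [1.0, 0.015, 0.001, -0.0]
ft_force: [-1.3, -0.4, 6.6]
grip_width: 0.634
grasp_force: 53.3
```

```bash
python3 -m crank '[[[4.5,-1,0,0,0,0,0],[4.5,-1.5,-0.1,0,0,0,0],[4.5,-1.5,-0.1,0,0,0,0],[4.5,-1.5,-0.1,0,0,0,0],[4.5,-1.3,0,0,0,0,0],[4.5,0,0,0,0,0,0],[4.5,0,0,0,0,0,0]]]' 60; python3 t.py
```

```text
clock: 41.98
position: [0.5461, 0.1315, -0.0343]
ee_rot: [1.0, 0.015, 0.0, 0.0]
ft_force: [-5.2, -1.7, 15.0]
grip_width: 0.632
grasp_force: 65.1
tile [595.1 133.8] [50.2 54.3] 1.7
edge 0.1 0.6451
edge 0.15 0.6427
[ 0.54611143  0.13148949 -0.03436381]
```

```bash
python3 -m crank '[[[4.5,0,0,0,0,0,0],[4.5,0,0,1,0,0,0],[4.5,0,0,3,0,0,0],[4.5,-1,2,5,0,0,0],[4.5,-2.5,4.3,4,0,0,0],[4.5,-3,4,0,0,0,0],[4.5,-3,4,0,0,0,0],[4.5,-3,4,0,0,0,0],[4.5,-3,3,0,0,0,0],[4.5,-2.2,2,-1,0,0,0],[4.5,0,0,-3,0,0,0],[4.5,0,0,-4,0,0,0],[4.5,0,0,-2,0,0,0],[4.5,0,0,-0.8,0,0,0],[4.5,0,0,0,0,0,0],[4.5,0,0,0,0,0,0]]]' 80
```

```text
clock: 44.02
position: [0.3706, 0.3638, -0.0134]
ee_rot: [1.0, 0.015, 0.001, -0.0]
ft_force: [0.1, 0.8, -1.4]
grip_width: 0.63
grasp_force: 84.6
```

```bash
python3 -m crank '[[[4.5,-0.1,0,-0.4,0,0,0],[4.5,0,0,-0.3,0,0,0],[4.5,0,0,0,0,0,0],[8.5,0,0,0,0,0,0],[8.5,0,0,0,0,0,0],[8.5,0,0,0,0,0,0],[8.5,0,0,2,0,0,0],[8.5,0,0,5,0,0,0],[8.5,0,0,6,0,0,0],[8.5,0,-2,6,0,0,0],[8.5,0,-2,3,0,0,0],[8.5,0,0,0,0,0,0],[8.5,0,0,0,0,0,0]]]' 80; python3 kt.py; python3 -c "
from h import *
a=shot('wrist')[0];b=shot('side')[0]
cv2.imwrite('pics/end.png',cv2.resize(np.vstack([a,b]),(480,600),interpolation=cv2.INTER_AREA)[:,:,::-1])"
```

```text
clock: 45.65
position: [0.3687, 0.3236, 0.197]
ee_rot: [1.0, 0.015, -0.0, 0.0]
ft_force: [0.2, 0.7, 0.1]
grip_width: 0.996
grasp_force: 0.0
placed [395.8 364.2] [98.  55.6] 2.0 kiln frame [-55.7  50.6]
placed [493.3 265.1] [59.3 55.8] 2.0 kiln frame [ 38.7 -51.4]
placed [490.6 368.9] [58.2 56. ] 1.7 kiln frame [39.2 52.4]
```

View pics/end.png

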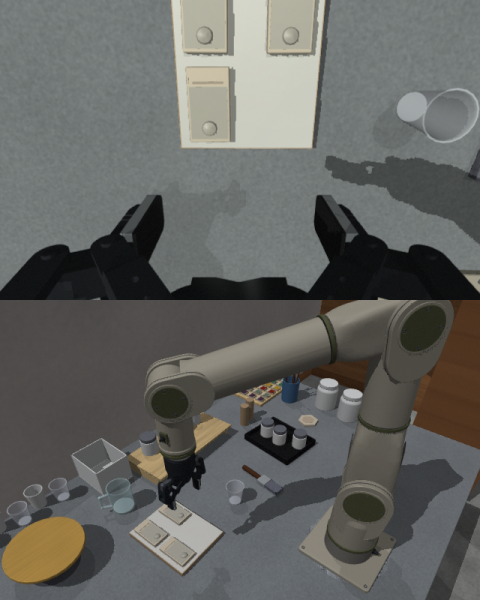

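The three tiles lie on the kiln shelf and the three jars stand in the tray. I'll check the jars numerically, then hand in.

```bash
python3 -c "
from m import *
im,d,p,T=shot('side');X=cloud(d,p,T);m=(abs(X[...,2]-.075)<.008)&(d>0)&(X[...,1]<-.15)&(X[...,1]>-.45)&(X[...,0]<.6)
R=[rect(ray(p,T,c[:,0],c[:,1],.075)) for c in big(m,60)]
print(R)
ok=len(R)==3
print(ok)
if ok: print(job.hand_in())"
```

```text
[(array([ 383.6, -321. ]), array([49.2, 58.6]), 32.3), (array([ 461.6, -288.3]), array([50.1, 63.1]), 34.8), (array([ 532.4, -298.8]), array([48.4, 56. ]), 36.3)]
True
the job is handed in; nothing more can be done
None
```

Job handed in: three tiles lie on the kiln shelf, lengthwise with clear gaps. Three jars stand in the tray; one was knocked about 4 cm aside but by my measurement is still within its limits. I did not see the judge's verdict.

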